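Ratchet the display shelf up to its middle rung

ROBOT

A 6-joint arm with a two-finger parallel gripper is mounted at the origin on the work surface. World frame = base frame: x ahead of the robot, y to its left, z up, the work surface at z = 0. Lengths are in mm, angles in rad, forces in N, time in s.
With the tool pointing down it reaches from about 350 to 950 mm from the base axis. Payload 17.4 kg.
Tool frame: the origin (TCP) lies at the very end of the fingers, on their centre line; the grasp point (between the pads) lies behind it (grip_depth is the z of the grasp point in the tool frame, in mm); z points along the fingers, y is the line along which they close (so a half turn about z gives the same grasp; the last joint's range is limited). The gripper opens to 93 mm and grips with 3 to 60 N. Pads are 15 mm wide; open, the fingers measure 128 mm over their backs; the gripper's body (75 mm by 188 mm) begins 65 mm behind the grasp point.
Start: joints at [1.224, 0.116, 1.442, -0, 1.584, -0.038], TCP at [205.151, 643.075, 218.646] pointing down, gripper open.
Joint ranges: [-2.83, 2.83], [-0.83, 2.19], [0.07, 2.5], [-1.14, 4.28], [0.01, 3], [-2.97, 2.97]. Speed limits (rad/s): [1.89, 1.89, 2.22, 3.14, 3.14, 3.14].

INTERFACE

Orientations are given as a 3x3 rotation matrix whose columns are the frame's x, y, z axes.
In Python, from workcell import state, grab_frame, get_calibration, job_done, grip_depth gives the robot as it stands.
- The arm moves only by the tool drive_tool, never from a script. Its argument "plan" is a list of rows, each a list of 7 numbers: the closure in counts, from 0 (fully open) to 255 (shut), then the shift along the tool's x, y, z in m, then the turn, a rotation vector about the tool's x, y, z in rad. A call has 1 to 20 rows; each row is the pose to reach, as a shift and turn from the pose commanded when the call began, along the tool's axes at that moment; what a row does not reach only later rows make up. A row lasts 1/10 s, in which the tool goes at most 50 mm and 8.59 degrees, less where a joint would pass 70% of its speed; a pose out of reach is approached as far as the arm can. A call with a gripper value outside its range is refused whole. The fingers move at their own pace and stop on an object; "grip_force" is the grip in N (left out, the last holds). Time passes only in rows, so rows that repeat a pose let the fingers close. It gives the time, the measured TCP pose, the force, the opening and the grip force at its end, in the units of the state.
- state(): the state, without advancing time (a new reading comes with each control period).
- grab_frame(name): name is "scene" or "top" or "wrist"; returns the picture (384x512x3 uint8, red, green, blue); there is no depth.
- get_calibration(name): a dict with "intrinsics" (3x3 intrinsics, pixels), "R" (3x3) and "t" (3): a world point X has camera coordinates R X + t; the wrist camera has in their place "tool_from_camera" (4x4, takes a point from camera to tool coordinates, whose origin is the TCP and whose axes are the flange's). Camera axes: x right, y down, z forward; pixel columns grow to the right and rows downward; lengths in mm; the calibration is good to about 2 mm. A picture is of the moment at which its call begins: read the wrist's pose just before it. get_calibration takes no time and is no camera call.
- job_done(): hands the job in; it is judged then, once.
The state is a dict: "time": time; "q": joint angles; "joint_vel": joint speeds; "joint_efforts": joint torques, N m; "tcp_pos": TCP position; "orientation": TCP orientation; "contact_force": force on the tool from outside, world axes, zero at the start; "torque": the same for the moment, N m; "opening": opening from 0.0 (shut) to 1.0 (fully open); "grip_force": force on a finger pad.
Only numpy, scipy, OpenCV 4.12 (cv2) and the standard library are available. Lean on these libraries where they do the work, as an engineer would, in place of code of your own. Each camera call takes 0.05 s, during which the arm holds its last target. There are 200 camera calls.

TASK

The little display shelf on the turntable slides up and down like an extension ladder: raise it by its wooden grip tab until its gravity pawl has cleared the middle one of the three rungs, then lower it slowly and gently until the pawl is seated on that middle rung and carries the shelf, and let go. Do not let the shelf fall onto the rung, even a little way, or push it down hard against it; the red specimen must stay standing in its tray, and the other minerals and the magnet must stay where they are.

Things in the scene. Friction and masses are not known exactly. Their poses are not given: they have to be found in the camera images.
- turntable: Round cedar turntable, locked (does not turn), 260 mm across, top 35 mm above the table; fixed. Origin: centre of its underside on the table; z up; x points from the tray side of the lift to the rung side. Two fixed cedar posts 14 mm square (x = 0, y = +-53 mm) rise to 190 mm above the table. A brass locking knob, 44 mm high, stands beyond the rim at y = -143 mm.
- rung_nominal (a point): Nominal centre of the middle rung, fixed on the turntable (axes parallel), 128 mm above the table. Three level steel rungs, 8 mm thick, 92 mm long along y between the posts, 40 mm apart in height. The rung comb is clamped by hand: all three really sit together up to 10 mm higher or lower than nominal, and that is not measured.
- lift (a joint): Height of the sliding section above its bottom stop, m: 0 at the start, grows upwards, end stop 0.125. Pawl seated on lowest, middle, top rung: nominally 0.025, 0.065, 0.105 (all up to 0.010 more or less, with the comb). The pawl swings in over a rung once raised 12 mm (15 to be sure) above that rung's seated value, and then cannot come down past it. Free sliding: guides rub with only about 1 N.
- lift_grip (a point): Grip point in the section's grip tab, an upright cedar block 12 mm thick along the turntable's x, 36 mm wide along y, 36 mm high; the point is on its mid-plane, 14 mm below its top and 18 mm above the top rail (80 mm long along y). Pinch the 12 mm from above. Axes parallel to the turntable's. 219 mm above the table at the start; moves up with joint lift.
- lift_tray (a point): Centre of the tray floor of the sliding section (inside 59 by 84 mm, rim 8 mm high); axes parallel to the turntable's. The section weighs 0.25 to 0.5 kg, and specimen and pawl together 0.17 kg more.
- pawl: Steel gravity pawl, 26 mm wide, hinged low on the section; origin on its hinge pin, 16 mm to the -x side of the rungs, 70 mm above the table at the start. Tip 6 mm thick, 20 mm along its +x; heavier tail holds it level against a stop. A rung above it swings the tip down as the section rises; past the rung it swings level again. Seated, its underside (3 mm below origin) rests on the rung.
- vanadinite: Red vanadinite cluster, 40 by 44 mm and about 40 mm high, 0.09 kg, standing loose in the tray. Origin: centre of its underside, z up.
- silver_ore: Lumpy silver ore piece, 50 mm, on the turntable behind the rungs, loose; leave alone. Origin: centre of its underside.
- aragonite: White branching aragonite sprig on a round foot, 55 mm high, on the turntable behind the rungs, loose; leave alone. Origin: centre of its underside.
- magnet: Small steel magnet bar 60 by 12 by 8 mm on the table beside the turntable, loose; leave alone. Origin: centre of its underside.

How it is judged:
By the outcome, as a careful person would: the job done as asked, in the order asked, and still so for the second after the job is handed in, with the robot touching nothing.
It also fails if it takes over 54 s, if anything falls off the work surface, if the arm or the gripper's body presses on something with over 40 N, if the wrist force passes 120 N, or if a joint passes its speed limit or range.

## Working session

There is one attempt and no reset: what is moved stays moved. The work goes in short steps, Python scripts to look and compute and a tool call to move; the robot and the scene stay as the last step left them, time stands still between calls to the robot, and variables do not carry over. Pictures are saved under pics/ and viewed, at most 10 in all, crops included, and the job is handed in when it is done.

Besides the shell and the picture viewer there is one more tool, called after ">>>" as name(argument=value, ...) on one line, values as JSON. drive_tool: Moves the arm, as the interface text tells. Its arguments: {"type":"object","properties":{"plan":{"type":"array","items":{"type":"array","items":{"type":"number"}}},"grip_force":{"type":"number"}},"required":["plan"]}

```bash
mkdir -p pics && python3 - <<'E'
from workcell import *
import cv2,numpy as np
s=state();print(s,grip_depth if not callable(grip_depth) else grip_depth())
for n in("scene","top"):
    f=grab_frame(n);cv2.imwrite(f"pics/{n}0.png",f[:,:,::-1]);c=get_calibration(n);print(n,c)
print(get_calibration("wrist"))
E
```

```text
{'time': 0.0, 'q': array([ 1.22421791e+00,  1.16480982e-01,  1.44229292e+00, -7.84958884e-06,
        1.58399086e+00, -3.78456050e-02]), 'joint_vel': array([ 0.00100613,  0.00072393,  0.000249  ,  0.00097649, -0.00015443,
       -0.00101864]), 'joint_efforts': array([-7.02651450e-04, -7.21244860e+01, -6.22615314e+01,  7.79164676e-02,
        2.37191026e-02, -5.09438678e-05]), 'tcp_pos': array([205.06738724, 642.87191696, 217.89138099]), 'orientation': array([[-9.52719335e-01,  3.03851471e-01, -3.90761615e-04],
       [ 3.03851720e-01,  9.52718695e-01, -1.10508178e-03],
       [ 3.65051725e-05, -1.17156636e-03, -9.99999313e-01]]), 'contact_force': array([ 0.93413921, -0.96999852, -0.24262214]), 'torque': array([ 0.05191536,  0.00197758, -0.03153387]), 'grip_force': 0.0, 'opening': 1.0035612959322913} -18.8
scene {'intrinsics': array([[426.35292605,   0.        , 259.17133174],
       [  0.        , 426.35292605, 194.19105647],
       [  0.        ,   0.        ,   1.        ]]), 'R': array([[-0.09581284,  0.99530243, -0.01389121],
       [ 0.84732491,  0.07422844, -0.5258618 ],
      
[... 315 characters left out ...]
  0.00496375],
       [-0.97863945,  0.02928311, -0.20348791],
       [ 0.20324263, -0.01115358, -0.97906488]]), 't': array([-24.99712914, 567.03190674, 782.76332076])}
{'intrinsics': array([[283.48051015,   0.        , 254.94975485],
       [  0.        , 283.48051015, 192.82651977],
       [  0.        ,   0.        ,   1.        ]]), 'tool_from_camera': array([[-6.65730410e-04, -9.63117527e-01, -2.69080261e-01,
         7.54311546e+01],
       [ 9.99999658e-01, -5.09396848e-04, -6.50813813e-04,
         5.64361963e-01],
       [ 4.89741553e-04, -2.69080602e-01,  9.63117537e-01,
        -1.65931275e+02],
       [ 0.00000000e+00,  0.00000000e+00,  0.00000000e+00,
         1.00000000e+00]])}
```

View pics/scene0.png

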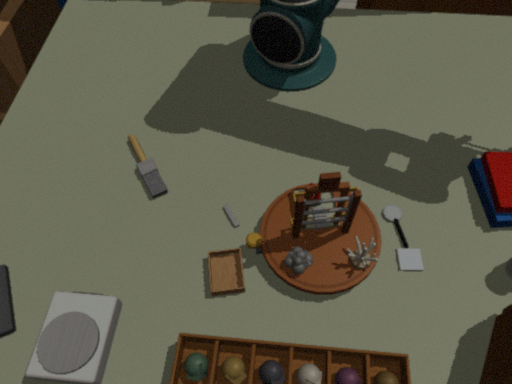

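View pics/top0.png

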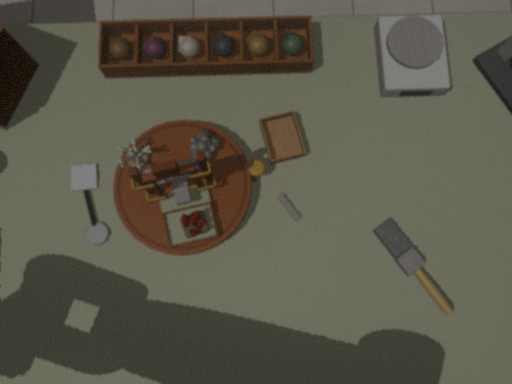

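The scene view shows the lift with its grip tab at about (330,182), turntable centre (320,238) and knob (255,240). The top view shows the turntable centre at (183,186), knob (257,168), tray (191,224) and magnet (290,207). I'll enlarge both for measuring.

```bash
python3 - <<'E'
import cv2,numpy as np
a=cv2.imread("pics/top0.png")[110:260,100:280];b=cv2.imread("pics/scene0.png")[165:300,240:390]
a=cv2.resize(a,(720,600),interpolation=3);b=cv2.resize(b,(660,594),interpolation=3)
a=cv2.convertScaleAbs(a,alpha=1.6);b=cv2.convertScaleAbs(b,alpha=1.6)
cv2.imwrite("pics/top1.png",a);cv2.imwrite("pics/scene1.png",b)
E
```

```text
(no output)
```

View pics/top1.png

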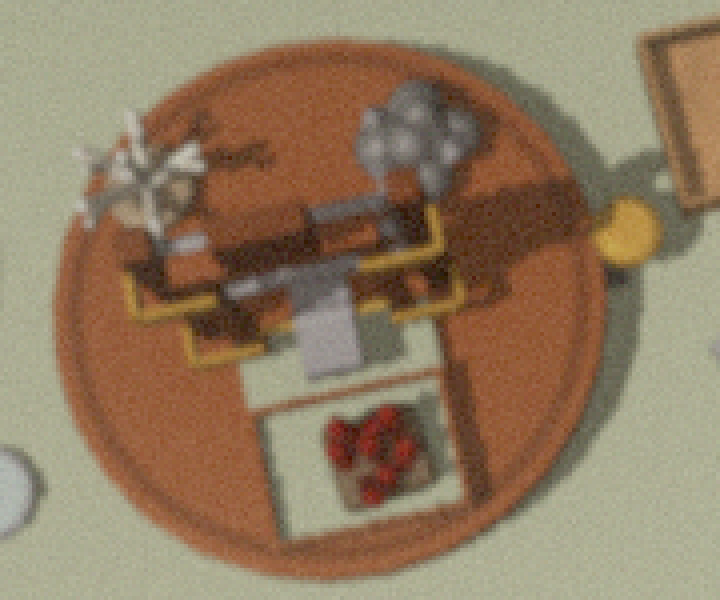

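View pics/scene1.png

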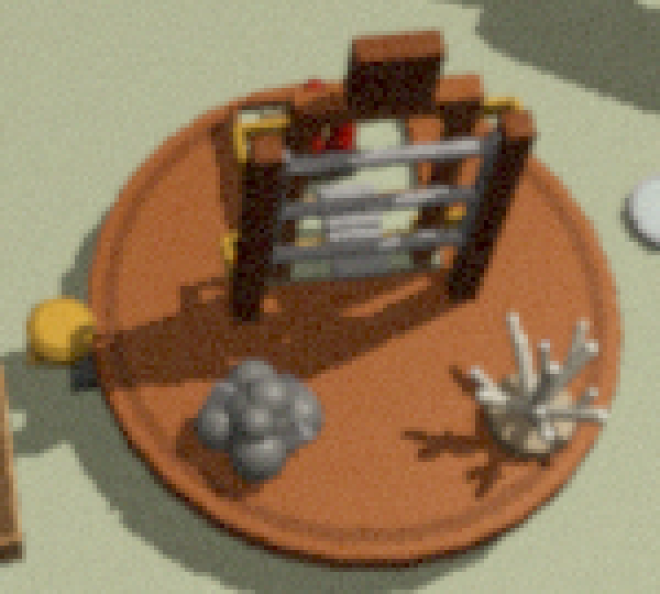

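Enlarged, the turntable centre in top is at about (182.8,187.2) and the knob at (257,167.8). In scene, the tab's top face centre is at about (330.7,175.2) and the right front post top at (357,193).

```bash
cat > h.py <<'E'
import numpy as np
from workcell import *
def back(name,u,v,z):
    c=get_calibration(name);R,t=c["R"],c["t"]
    d=R.T@np.linalg.inv(c["intrinsics"])@[u,v,1];o=-R.T@t
    return o+d*(z-o[2])/d[2]
def proj(name,X):
    c=get_calibration(name);p=c["intrinsics"]@(c["R"]@X+c["t"]);return p[:2]/p[2]
E
python3 - <<'E'
from h import *
T=lambda x,y:(100+x/4,110+y/4)
S=lambda x,y:(240+x/4.4,165+y/4.4)
c1=back("top",*T(331,309),35);c2=back("scene",*S(357,327),35)
k1=back("top",*T(630,228),38);k2=back("scene",*S(60,325),38)
print("c",c1,c2,"k",k1,k2)
for c,k in((c1,k1),(c2,k2)):
    d=k-c;print(np.hypot(*d[:2]),"yaw",np.arctan2(d[1],d[0])+np.pi/2)
g=[back("scene",*S(*p),233) for p in((353,57),(442,53),(440,33),(360,37))];g0=np.mean(g,0)
print("tab scene",g0,np.round(g,0))
d=g[1]-g[0];print("tab yaw",np.arctan2(-d[0],d[1]))
print("tab top cam",back("top",*T(265,237),233))
pl=back("scene",*S(267,148),190);pr=back("scene",*S(517,125),190);print("posts",pl,pr,np.hypot(*(pr-pl)[:2]),(pl+pr)/2,np.arctan2(-(pr-pl)[0],(pr-pl)[1]))
E
```

```text
c [580.06558188  96.56787056  35.        ] [598.33248182  99.10724271  35.        ] k [614.11034245 -43.96009664  38.        ] [611.47521125 -43.44072771  38.        ]
144.59306791460997 yaw 0.2376838557639993
143.1525592015454 yaw 0.09193871976939327
tab scene [569.25575704  93.56275474 233.        ] [[577.  75. 233.]
 [572. 111. 233.]
 [562. 110. 233.]
 [567.  78. 233.]]
tab yaw 0.14062151376567916
tab top cam [564.04679631  90.09277404 233.        ]
posts [595.85595554  44.99815807 190.        ] [575.56959461 148.08567508 190.        ] 105.06461157089664 [585.71277508  96.54191658 190.        ] 0.19430496234150266
```

>>> drive_tool(plan=[[0, -0.02, -0.015, -0.025, 0, 0, 0.05], [0, -0.05, -0.04, -0.05, 0, 0, 0.11], [0, -0.085, -0.07, -0.075, 0, 0, 0.18], [0, -0.12, -0.1, -0.09, 0, 0, 0.26], [0, -0.16, -0.13, -0.09, 0, 0, 0.34], [0, -0.2, -0.16, -0.09, 0, 0, 0.42], [0, -0.24, -0.19, -0.09, 0, 0, 0.5], [0, -0.28, -0.222, -0.09, 0, 0, 0.58], [0, -0.315, -0.252, -0.09, 0, 0, 0.66], [0, -0.35, -0.281, -0.09, 0, 0, 0.73], [0, -0.385, -0.31, -0.09, 0, 0, 0.8], [0, -0.42, -0.338, -0.09, 0, 0, 0.87], [0, -0.45, -0.363, -0.09, 0, 0, 0.93], [0, -0.48, -0.387, -0.09, 0, 0, 0.99], [0, -0.5, -0.403, -0.09, 0, 0, 1.03], [0, -0.51, -0.411, -0.09, 0, 0, 1.055], [0, -0.513, -0.414, -0.09, 0, 0, 1.06], [0, -0.513, -0.414, -0.09, 0, 0, 1.06], [0, -0.513, -0.414, -0.09, 0, 0, 1.06]])

```text
time: 2.0
tcp_pos: [567.6, 93.7, 308.8]
orientation: [[-0.202, 0.979, 0.0], [0.979, 0.202, 0.0], [0.0, 0.0, -1.0]]
contact_force: [0.0, -0.2, 0.1]
opening: 0.999
grip_force: 0.0
```

```bash
python3 - <<'E'
from h import *
import cv2
s=state();print(s["time"],s["tcp_pos"],s["orientation"],s["contact_force"])
f=grab_frame("wrist")[:,:,::-1]
np.savez("w1.npz",p=s["tcp_pos"],R=s["orientation"])
cv2.imwrite("pics/w1r.png",f)
cv2.imwrite("pics/w1.png",cv2.resize(cv2.convertScaleAbs(f,alpha=1.5),(800,600),interpolation=3))
E
```

```text
2.0 [567.62594401  93.70537363 308.76849319] [[-2.02237769e-01  9.79336447e-01  9.03816984e-05]
 [ 9.79336430e-01  2.02237745e-01  2.27784958e-04]
 [ 2.04799520e-04  1.34580812e-04 -9.99999970e-01]] [ 0.02862339 -0.21392306  0.0723702 ]
```

View pics/w1.png

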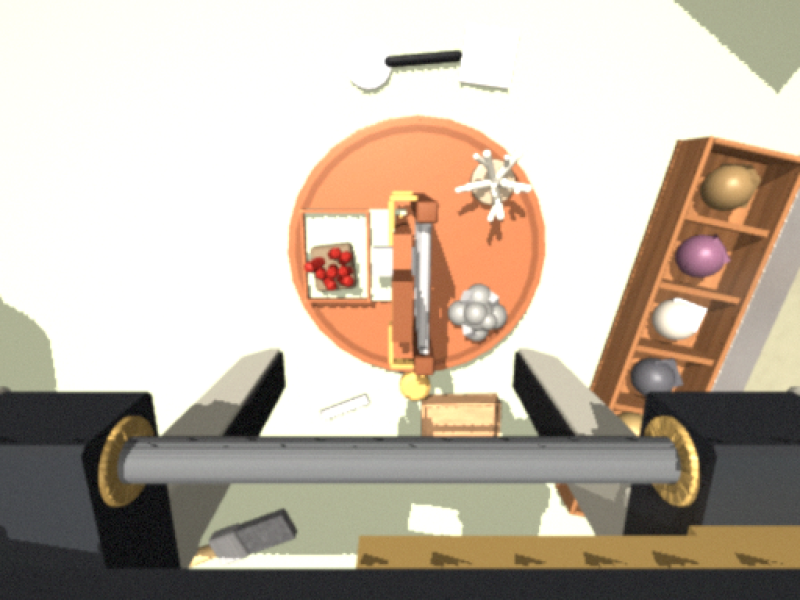

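The wrist view shows the tab and rail as a brown strip at about x 402, y 205–370. The tab is at about (402,305), the post tops at (427,210) and (424,362). The tool yaw already matches to a few hundredths of a radian. I'll zoom in on the tab.

```bash
python3 - <<'E'
import cv2
f=cv2.imread("pics/w1r.png")[115:245,225:305]
cv2.imwrite("pics/w1c.png",cv2.resize(cv2.convertScaleAbs(f,alpha=1.3),(369,600),interpolation=2))
E
```

```text
(no output)
```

View pics/w1c.png

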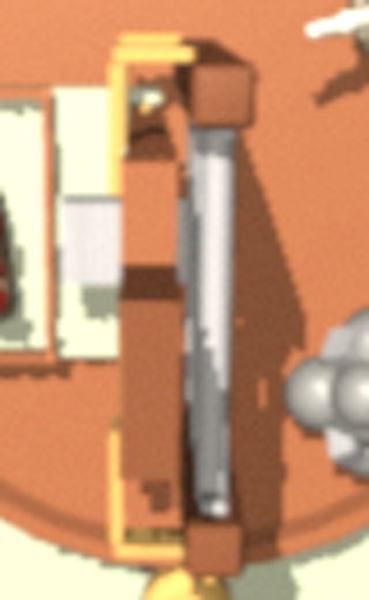

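The crop shows the tab and rail as one strip, x 122–185. It has band edges at y 155, 265, 298 and 480–530, and post tops at (222,95) and (214,548). I'll project a model to identify the bands.

```bash
cat >> h.py <<'E'
d=np.load("w1.npz");K=get_calibration("wrist")["intrinsics"];M=get_calibration("wrist")["tool_from_camera"]
def wproj(X):
    t=d["R"].T@(np.array(X)-d["p"]);c=M[:3,:3].T@(t-M[:3,3]);p=K@c;p=p[:2]/p[2];return (p-[225,115])*4.615
def wback(u,v,z):
    p=np.array([u,v])/4.615+[225,115];r=d["R"]@M[:3,:3]@np.linalg.inv(K)@[*p,1];o=d["R"]@M[:3,3]+d["p"];return o+r*(z-o[2])/r[2]
E
python3 - <<'E'
from h import *
yaw=.2;x=np.array([np.cos(yaw),np.sin(yaw),0]);y=np.array([-x[1],x[0],0])
c=np.array([568,93,0.])
for n,z,hy in(("tabtop",233,18),("tabbase",201,18),("rail",201,40)):
    print(n,[np.round(wproj(c+a*6*x+b*hy*y+[0,0,z])) for a in(-1,1) for b in(1,-1)])
p1=wback(222,95,190);p2=wback(214,548,190);v=p1-p2
print(p1,p2,np.hypot(*v[:2]),(p1+p2)/2,np.arctan2(-v[0],v[1]))
for z,pts in((233,((122,283),(183,283),(150,265),(150,298),(150,480))),(201,((124,155),(182,155),(122,480),(183,480),(150,530)))):
    for q in pts: print(z,q,wback(*q,z).round(1))
E
```

```text
tabtop [array([110., 312.]), array([111., 489.]), array([174., 312.]), array([172., 489.])]
tabbase [array([114., 277.]), array([114., 436.]), array([170., 277.]), array([168., 436.])]
rail [array([113., 174.]), array([114., 529.]), array([171., 174.]), array([167., 529.])]
[573.702474   150.66247072 190.        ] [594.77499889  47.923738   190.        ] 104.87754052623825 [584.23873644  99.29310436 190.        ] 0.20230213534904468
233 (122, 283) [559.6 115.4 233. ]
233 (183, 283) [570.9 117.7 233. ]
233 (150, 265) [564.1 119.9 233. ]
233 (150, 298) [565.4 113.6 233. ]
233 (150, 480) [572.9  77.6 233. ]
201 (124, 155) [555.6 135.2 201. ]
201 (182, 155) [567.4 137.7 201. ]
201 (122, 480) [569.5  64.4 201. ]
201 (183, 480) [582.8  67.2 201. ]
201 (150, 530) [578.   53.9 201. ]
```

The tab centre is about (569.5,95.5) with yaw 0.20, and both cameras agree within 2 mm. I'll descend over it now.

>>> drive_tool(plan=[[0, 0.0005, 0.001, 0.005, 0, 0, 0], [0, 0.001, 0.002, 0.015, 0, 0, 0], [0, 0.0014, 0.0022, 0.027, 0, 0, 0], [0, 0.0014, 0.0022, 0.04, 0, 0, 0], [0, 0.0014, 0.0022, 0.053, 0, 0, 0], [0, 0.0014, 0.0022, 0.066, 0, 0, 0], [0, 0.0014, 0.0022, 0.078, 0, 0, 0], [0, 0.0014, 0.0022, 0.088, 0, 0, 0], [0, 0.0014, 0.0022, 0.096, 0, 0, 0], [0, 0.0014, 0.0022, 0.101, 0, 0, 0], [0, 0.0014, 0.0022, 0.104, 0, 0, 0], [0, 0.0014, 0.0022, 0.104, 0, 0, 0], [0, 0.0014, 0.0022, 0.104, 0, 0, 0]], grip_force=30)

```text
time: 3.35
tcp_pos: [570.1, 94.6, 205.1]
orientation: [[-0.201, 0.98, 0.001], [0.98, 0.201, 0.0], [-0.0, 0.001, -1.0]]
contact_force: [0.8, -0.0, 1.5]
opening: 1.003
grip_force: 0.0
```

>>> drive_tool(plan=[[120, 0, 0, 0, 0, 0, 0], [160, 0, 0, 0, 0, 0, 0], [190, 0, 0, 0, 0, 0, 0], [200, 0, 0, 0, 0, 0, 0], [210, 0, 0, 0, 0, 0, 0], [220, 0, 0, 0, 0, 0, 0], [230, 0, 0, 0, 0, 0, 0], [240, 0, 0, 0, 0, 0, 0], [255, 0, 0, 0, 0, 0, 0], [255, 0, 0, 0, 0, 0, 0], [255, 0, 0, 0, 0, 0, 0], [255, 0, 0, 0, 0, 0, 0]], grip_force=30)

```text
time: 4.55
tcp_pos: [569.3, 94.4, 204.6]
orientation: [[-0.201, 0.98, -0.002], [0.98, 0.201, -0.0], [-0.0, -0.002, -1.0]]
contact_force: [-6.8, -0.7, 2.4]
opening: 0.124
grip_force: 30.0
```

Gripped: 11.5 mm opening on the 12 mm tab. Next I'll raise about 92 mm with gentle speed, correcting the slight sideways load.

>>> drive_tool(plan=[[255, 0, -0.0003, -0.0003, 0, 0, 0], [255, 0, -0.0006, -0.001, 0, 0, 0], [255, 0, -0.0008, -0.002, 0, 0, 0], [255, 0, -0.0008, -0.004, 0, 0, 0], [255, 0, -0.0008, -0.006, 0, 0, 0], [255, 0, -0.0008, -0.0085, 0, 0, 0], [255, 0, -0.0008, -0.011, 0, 0, 0], [255, 0, -0.0008, -0.0135, 0, 0, 0], [255, 0, -0.0008, -0.016, 0, 0, 0], [255, 0, -0.0008, -0.0185, 0, 0, 0], [255, 0, -0.0008, -0.021, 0, 0, 0], [255, 0, -0.0008, -0.0235, 0, 0, 0], [255, 0, -0.0008, -0.026, 0, 0, 0], [255, 0, -0.0008, -0.0285, 0, 0, 0], [255, 0, -0.0008, -0.031, 0, 0, 0], [255, 0, -0.0008, -0.0335, 0, 0, 0], [255, 0, -0.0008, -0.036, 0, 0, 0], [255, 0, -0.0008, -0.038, 0, 0, 0], [255, 0, -0.0008, -0.0395, 0, 0, 0], [255, 0, -0.0008, -0.04, 0, 0, 0]])

```text
time: 6.55
tcp_pos: [569.3, 94.4, 245.0]
orientation: [[-0.201, 0.98, 0.0], [0.98, 0.201, 0.0], [-0.0, 0.0, -1.0]]
contact_force: [4.7, 0.4, -5.7]
opening: 0.128
grip_force: 30.0
```

>>> drive_tool(plan=[[255, 0, 0.0002, -0.0005, 0, 0, 0], [255, 0, 0.0003, -0.0015, 0, 0, 0], [255, 0, 0.0003, -0.0035, 0, 0, 0], [255, 0, 0.0003, -0.006, 0, 0, 0], [255, 0, 0.0003, -0.009, 0, 0, 0], [255, 0, 0.0003, -0.012, 0, 0, 0], [255, 0, 0.0003, -0.0155, 0, 0, 0], [255, 0, 0.0003, -0.019, 0, 0, 0], [255, 0, 0.0003, -0.0225, 0, 0, 0], [255, 0, 0.0003, -0.026, 0, 0, 0], [255, 0, 0.0003, -0.0295, 0, 0, 0], [255, 0, 0.0003, -0.033, 0, 0, 0], [255, 0, 0.0003, -0.0365, 0, 0, 0], [255, 0, 0.0003, -0.04, 0, 0, 0], [255, 0, 0.0003, -0.043, 0, 0, 0], [255, 0, 0.0003, -0.046, 0, 0, 0], [255, 0, 0.0003, -0.0485, 0, 0, 0], [255, 0, 0.0003, -0.0505, 0, 0, 0], [255, 0, 0.0003, -0.0515, 0, 0, 0], [255, 0, 0.0003, -0.052, 0, 0, 0]])

```text
time: 8.55
tcp_pos: [569.3, 94.4, 296.9]
orientation: [[-0.201, 0.98, -0.0], [0.98, 0.201, -0.0], [-0.0, -0.0, -1.0]]
contact_force: [-5.8, -0.3, -6.8]
opening: 0.127
grip_force: 30.0
```

```bash
python3 - <<'E'
from h import *
import cv2
s=state();print(s["time"],s["tcp_pos"],s["contact_force"])
f=grab_frame("scene")[130:300,230:390,::-1]
cv2.imwrite("pics/s2.png",cv2.resize(cv2.convertScaleAbs(f,alpha=1.6),(560,595),interpolation=2))
E
```

```text
8.55 [569.32137593  94.43604157 296.87611846] [-5.83680081 -0.30538269 -6.84704172]
```

View pics/s2.png

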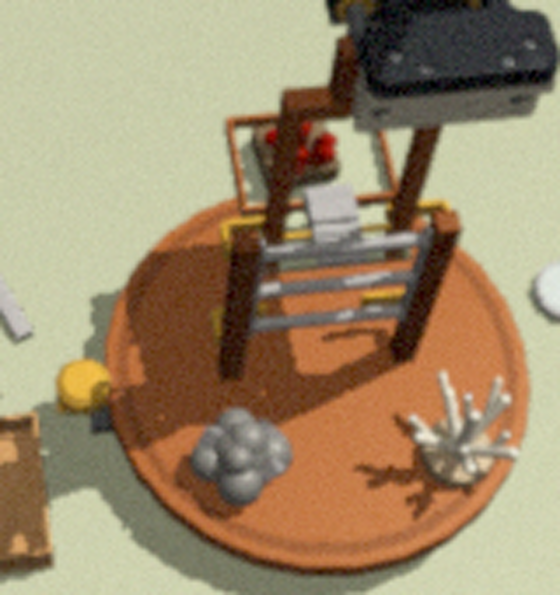

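The view shows the specimen standing in the raised tray at (300,150), the pawl at (330,215) near the top rung, and the rungs at about y 247, 284 and 318. I'll compare with the projected geometry to estimate the comb height.

```bash
python3 - <<'E'
from h import *
yaw=.202;x=np.array([np.cos(yaw),np.sin(yaw),0]);y=np.array([-x[1],x[0],0]);c=np.array([584.5,98,0.])
P=lambda a,b,z:((proj("scene",c+a*x+b*y+[0,0,z])-[230,130])*3.5).round(0)
for b in(53,-53):print("post",P(0,b,190),P(0,b,35))
for o in(-10,0,10):print(o,[P(0,b,z+o) for z in(88,128,168) for b in(-46,46)])
for l in(92,):print("hinge",P(-16,0,70+l),"tip level",[P(4,b,70+l) for b in(13,-13)],"tail",P(-36,0,70+l), "tilt tip",P(-2,0,70+l-14))
E
```

```text
post [450. 219.] [403. 353.]
post [250. 239.] [232. 371.]
-10 [array([248., 337.]), array([403., 321.]), array([253., 304.]), array([414., 288.]), array([258., 269.]), array([426., 252.])]
0 [array([249., 329.]), array([406., 313.]), array([254., 296.]), array([417., 279.]), array([260., 259.]), array([429., 242.])]
10 [array([250., 321.]), array([408., 305.]), array([255., 287.]), array([420., 270.]), array([261., 250.]), array([433., 233.])]
hinge [338. 231.] tip level [array([369., 260.]), array([321., 265.])] tail [331. 201.] tilt tip [339. 266.]
```

The comb sits about 3–4 mm above nominal, so seating is expected at about 68 mm lift, and the 92 mm now is above the middle rung's capture height. I'll lower to about 77 mm, then in small steps watching the force.

>>> drive_tool(plan=[[255, 0, -0.0001, 0.0003, 0, 0, 0], [255, 0, -0.0002, 0.001, 0, 0, 0], [255, 0, -0.0002, 0.002, 0, 0, 0], [255, 0, -0.0002, 0.0035, 0, 0, 0], [255, 0, -0.0002, 0.005, 0, 0, 0], [255, 0, -0.0002, 0.0065, 0, 0, 0], [255, 0, -0.0002, 0.008, 0, 0, 0], [255, 0, -0.0002, 0.0095, 0, 0, 0], [255, 0, -0.0002, 0.011, 0, 0, 0], [255, 0, -0.0002, 0.012, 0, 0, 0], [255, 0, -0.0002, 0.013, 0, 0, 0], [255, 0, -0.0002, 0.0138, 0, 0, 0], [255, 0, -0.0002, 0.0145, 0, 0, 0], [255, 0, -0.0002, 0.015, 0, 0, 0], [255, 0, -0.0002, 0.015, 0, 0, 0]])

```text
time: 10.1
tcp_pos: [569.3, 94.4, 281.5]
orientation: [[-0.201, 0.98, 0.0], [0.98, 0.201, -0.0], [-0.0, 0.0, -1.0]]
contact_force: [-0.2, 0.1, -4.8]
opening: 0.128
grip_force: 30.0
```

>>> drive_tool(plan=[[255, 0, 0, 0.0004, 0, 0, 0], [255, 0, 0, 0.0008, 0, 0, 0], [255, 0, 0, 0.0012, 0, 0, 0], [255, 0, 0, 0.0016, 0, 0, 0], [255, 0, 0, 0.002, 0, 0, 0], [255, 0, 0, 0.002, 0, 0, 0]])

```text
time: 10.7
tcp_pos: [569.3, 94.4, 279.6]
orientation: [[-0.201, 0.98, 0.0], [0.98, 0.201, -0.0], [-0.0, 0.0, -1.0]]
contact_force: [0.7, 0.6, -5.3]
opening: 0.127
grip_force: 30.0
```

>>> drive_tool(plan=[[255, 0, 0, 0.0004, 0, 0, 0], [255, 0, 0, 0.0008, 0, 0, 0], [255, 0, 0, 0.0012, 0, 0, 0], [255, 0, 0, 0.0015, 0, 0, 0], [255, 0, 0, 0.0015, 0, 0, 0]])

```text
time: 11.2
tcp_pos: [569.3, 94.4, 278.1]
orientation: [[-0.201, 0.98, 0.0], [0.98, 0.201, 0.0], [0.0, 0.0, -1.0]]
contact_force: [1.9, -0.3, -4.8]
opening: 0.125
grip_force: 30.0
```

>>> drive_tool(plan=[[255, 0, 0, 0.0003, 0, 0, 0], [255, 0, 0, 0.0006, 0, 0, 0], [255, 0, 0, 0.0009, 0, 0, 0], [255, 0, 0, 0.0012, 0, 0, 0], [255, 0, 0, 0.0012, 0, 0, 0]])

```text
time: 11.7
tcp_pos: [569.3, 94.4, 276.9]
orientation: [[-0.201, 0.98, 0.0], [0.98, 0.201, -0.0], [-0.0, -0.0, -1.0]]
contact_force: [2.4, 1.0, -5.3]
opening: 0.126
grip_force: 30.0
```

>>> drive_tool(plan=[[255, 0, 0, 0.0003, 0, 0, 0], [255, 0, 0, 0.0006, 0, 0, 0], [255, 0, 0, 0.0009, 0, 0, 0], [255, 0, 0, 0.0012, 0, 0, 0], [255, 0, 0, 0.0012, 0, 0, 0]])

```text
time: 12.2
tcp_pos: [569.3, 94.4, 275.7]
orientation: [[-0.201, 0.98, 0.0], [0.98, 0.201, 0.0], [-0.0, 0.0, -1.0]]
contact_force: [1.9, 0.0, -5.7]
opening: 0.124
grip_force: 30.0
```

>>> drive_tool(plan=[[255, 0, 0, 0.0003, 0, 0, 0], [255, 0, 0, 0.0006, 0, 0, 0], [255, 0, 0, 0.0009, 0, 0, 0], [255, 0, 0, 0.0012, 0, 0, 0], [255, 0, 0, 0.0012, 0, 0, 0]])

```text
time: 12.7
tcp_pos: [569.3, 94.4, 274.5]
orientation: [[-0.201, 0.98, -0.0], [0.98, 0.201, -0.0], [-0.0, -0.0, -1.0]]
contact_force: [2.6, 0.2, -5.5]
opening: 0.129
grip_force: 30.0
```

Lift is about 69.9 mm and still hanging from the gripper.

>>> drive_tool(plan=[[255, 0, 0, 0.0003, 0, 0, 0], [255, 0, 0, 0.0006, 0, 0, 0], [255, 0, 0, 0.0009, 0, 0, 0], [255, 0, 0, 0.001, 0, 0, 0], [255, 0, 0, 0.001, 0, 0, 0]])

```text
time: 13.2
tcp_pos: [569.3, 94.4, 273.9]
orientation: [[-0.201, 0.98, 0.0], [0.98, 0.201, 0.0], [-0.0, 0.0, -1.0]]
contact_force: [2.6, 0.4, 0.2]
opening: 0.124
grip_force: 30.0
```

The force has gone from -5.5 N to about 0: the pawl carries the shelf at about 69.3 mm lift, matching the estimate. I'll settle a hair more and check.

>>> drive_tool(plan=[[255, 0, 0, 0.0001, 0, 0, 0], [255, 0, 0, 0.0001, 0, 0, 0], [255, 0, 0, 0.0001, 0, 0, 0]])

```text
time: 13.5
tcp_pos: [569.3, 94.4, 273.8]
orientation: [[-0.201, 0.98, 0.0], [0.98, 0.201, 0.0], [-0.0, 0.0, -1.0]]
contact_force: [1.5, -0.1, 3.0]
opening: 0.124
grip_force: 30.0
```

```bash
python3 - <<'E'
from h import *
import cv2
s=state();print(s["time"],s["tcp_pos"],s["contact_force"])
f=grab_frame("scene")[130:300,230:390,::-1]
cv2.imwrite("pics/s3.png",cv2.resize(cv2.convertScaleAbs(f,alpha=1.6),(560,595),interpolation=2))
E
```

```text
13.5 [569.28928426  94.41932706 273.83230818] [ 1.45442196 -0.11804339  2.99946122]
```

View pics/s3.png

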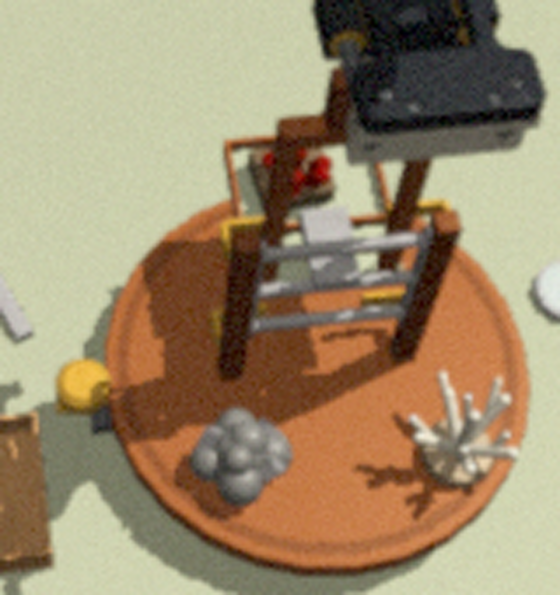

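The pawl tip rests over the middle rung at about (330,275), and the specimen stands at (295,175). Fz is +3 N, so the rung carries the shelf. I'll release slowly and withdraw upwards.

>>> drive_tool(plan=[[222, 0, 0, 0, 0, 0, 0], [216, 0, 0, 0, 0, 0, 0], [208, 0, 0, 0, 0, 0, 0], [195, 0, 0, 0, 0, 0, 0], [170, 0, 0, 0, 0, 0, 0], [140, 0, 0, 0, 0, 0, 0], [110, 0, 0, 0, 0, 0, 0], [90, 0, 0, 0, 0, 0, 0], [90, 0, 0, 0, 0, 0, 0], [90, 0, 0, 0, 0, 0, 0]], grip_force=5)

```text
time: 14.55
tcp_pos: [569.3, 94.4, 273.5]
orientation: [[-0.201, 0.98, -0.0], [0.98, 0.201, 0.0], [0.0, -0.0, -1.0]]
contact_force: [0.6, -0.4, -0.0]
opening: 0.64
grip_force: 0.0
```

>>> drive_tool(plan=[[90, 0, 0, -0.002, 0, 0, 0], [90, 0, 0, -0.006, 0, 0, 0], [90, 0, 0, -0.013, 0, 0, 0], [90, 0, 0, -0.022, 0, 0, 0], [90, 0, 0, -0.034, 0, 0, 0], [90, 0, 0, -0.047, 0, 0, 0], [90, 0, 0, -0.06, 0, 0, 0], [90, 0, 0, -0.073, 0, 0, 0], [90, 0, 0, -0.084, 0, 0, 0], [90, 0, 0, -0.092, 0, 0, 0], [90, 0, 0, -0.097, 0, 0, 0], [90, 0, 0, -0.1, 0, 0, 0], [90, 0, 0, -0.1, 0, 0, 0]])

```text
time: 15.85
tcp_pos: [569.3, 94.4, 373.5]
orientation: [[-0.201, 0.98, -0.0], [0.98, 0.201, 0.0], [0.0, -0.0, -1.0]]
contact_force: [0.5, -0.1, -0.5]
opening: 0.648
grip_force: 0.0
```

```bash
python3 - <<'E'
from h import *
import cv2
s=state();print(s["time"],s["tcp_pos"],s["contact_force"])
f=grab_frame("scene")[130:300,230:390,::-1]
cv2.imwrite("pics/s4.png",cv2.resize(cv2.convertScaleAbs(f,alpha=1.6),(560,595),interpolation=2))
E
```

```text
15.85 [569.27413767  94.44426741 373.50096967] [ 0.50460355 -0.11796319 -0.51898896]
```

View pics/s4.png

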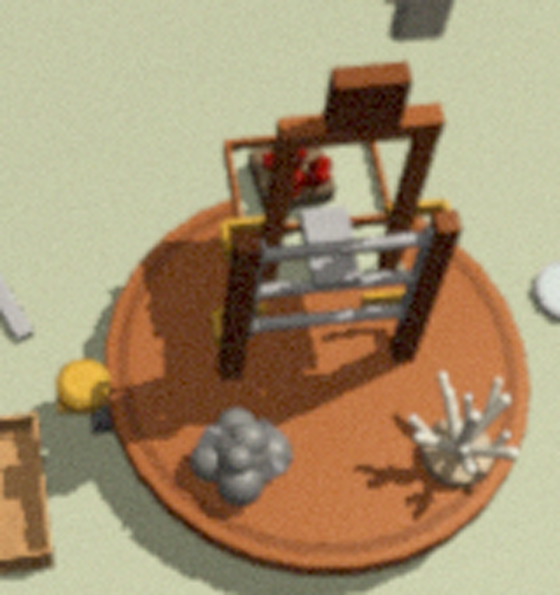

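The shelf stands on the middle rung with the tab at (368,100), unmoved after release. The specimen is upright, the other minerals are undisturbed and the gripper is clear.

```bash
python3 -c "
from workcell import *
print(job_done())"
```

```text
the job is handed in; nothing more can be done
None
```

The shelf's pawl is seated on the middle rung at about 69 mm of lift and carries the shelf, the red specimen is still upright, the other minerals and the magnet look undisturbed, and the job was handed in at about 16 s.

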